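# Release the dicing insert from the twin cutting bed and put it in the wash pan

### The arm

A 6-joint arm with a two-finger parallel gripper is mounted at the origin on the work surface. World frame = base frame: x ahead of the robot, y to its left, z up, the work surface at z = 0. Lengths are in m, angles in degrees, forces in N, time in s.
With the tool pointing down it reaches from about 0.35 to 0.875 m from the base axis. Payload 4.2 kg.
Tool frame: the origin (TCP) lies midway between the tips of the shut fingers; the grasp point (between the pads) lies 19 mm behind it; z points along the fingers, y is the line along which they close (so a half turn about z gives the same grasp; the last joint's range is limited). The gripper opens to 87 mm and grips with 3 to 60 N. Pads are 19 mm wide; open, the fingers measure 117 mm over their backs; the gripper's body (75 mm by 190 mm) begins 51 mm behind the grasp point.
Start: joints at [85.921, 22.042, 0.453, 0, -68.411, -14.817], TCP at [0.202, 0.591, 0.223] pointing down, gripper open.
Joint ranges: [-179.83, 179.83], [-69.29, 118.12], [-61.27, 80.66], [-181.25, 117.63], [-171.15, -9.14], [-177.46, 177.46]. Speed limits (degrees/s): [159.86, 159.86, 180, 180, 180, 180].

### API

Orientations are given as a 3x3 rotation matrix whose columns are the frame's x, y, z axes.
In Python, from station import r, cams gives the robot as it stands (r), with the cameras (cams).
- The arm moves only by the tool shift_gripper, called after "Call:" as name(argument=value, ...), one argument or row to a line, values as JSON. Schema: {"type":"object","properties":{"steps":{"type":"object","properties":{"moves":{"type":"array","items":{"type":"array","items":{"type":"number"},"minItems":7,"maxItems":7},"minItems":1,"maxItems":8}},"additionalProperties":false,"required":["moves"]},"only":{"type":"string"},"quiet":{"type":"boolean"},"lines":{"type":"string"}},"required":["steps"],"additionalProperties":false}. steps is an object whose key "moves" holds a list of rows, 1 to 8 of them, each of 7 numbers: the opening from 0.0 (shut) to 1.0 (fully open), then dx, dy, dz in normalised numbers (1 is 0.8 m), then a rotation vector rx, ry, rz in a scale on which 1.0 is 120 degrees; each row is the pose to reach, as a shift and turn from the pose commanded when the call began, along the tool's axes at that moment; what a row does not reach only later rows make up. A row lasts 1/10 s, in which the tool goes at most 0.05 m and 8.59 degrees, less where a joint would pass 70% of its speed; a pose out of reach is approached as far as the arm can. The fingers move at their own pace and stop on an object; the grip force is fixed at half the most. Time passes only in rows, so rows that do not move let the fingers close. The tool returns the time, the measured TCP pose, the force, the opening and the grip force at its end. only (a regular expression) keeps the lines of the reply that match it, lines (a string "A,B") keeps lines A to B, and quiet returns only ok. Shift and turn numbers lie between -1 and 1, and a call with a number outside is refused. Input that does not fit is refused with a message, and nothing moves.
- r.sense(): the state, without advancing time (a new reading comes with each control period).
- cams.capture(name): name is "side" or "top" or "wrist"; returns a dict with "pixels" (420x560x3 uint8, red, green, blue), "z_map" (420x560 float32, m along the optical axis (not along the pixel's ray), 0 where there is no reading), "K" (3x3 intrinsics, pixels), "world_from_camera" (4x4, takes a point from camera to world coordinates). Camera axes: x right, y up, looking along -z (the intrinsics and any distortion apply to the point x, -y, -z); pixel columns grow to the right and rows downward; lengths in m; the calibration is good to about 2 mm. A picture is of the moment at which its call begins.
- r.finish_job(): hands the job in; it is judged then, once.
The state is a dict: "time_s": time; "joints": joint angles; "joint_velocities": joint speeds; "effort": joint torques, N m; "tcp_pos": TCP position; "ee_rot": TCP orientation; "wrist_force": force on the tool from outside, world axes, zero at the start; "moment": the same for the moment, N m; "gripper_width": opening from 0.0 (shut) to 1.0 (fully open); "gripper_force": force on a finger pad.
Only numpy, scipy, OpenCV 4.12 (cv2) and the standard library are available. Lean on these libraries where they do the work, as an engineer would, in place of code of your own. Each camera call takes 0.05 s, during which the arm holds its last target. There are 200 camera calls.

### The job

On the twin cutting bed, turn the clamp knob of the dicing insert (the one whose blades cross in a grid) until it clicks open; one of the two knobs has a reverse thread, so feel which way it gives. Then lift that insert out by its bar and set it flat on the floor of the wash pan, letting go only once it stands there. Leave the slicing insert (parallel blades) seated and clamped.

Things in the scene. Friction and masses are not known exactly. Their poses are not given: they have to be found in the camera images.
- bed: Twin cutting bed, fixed: aluminium plate 250 (x) x 320 (y) mm, top 30 mm above the table; origin on the table under its centre. Two pockets side by side, pocket_a on the +y half, pocket_b on the -y half, edged by curbs 12 mm high with 2 to 3 mm play round the insert. On the -x side (robot side) of each pocket, 105 mm from its centre, stands its clamp knob.
- pocket_a (a point): Centre of the floor of the pocket on the bed's +y half, on the plate's top, at (35, 85, 30) mm in the bed's frame; axes as the bed's.
- pocket_b (a point): Centre of the floor of the pocket on the bed's -y half, at (35, -85, 30) mm in the bed's frame; axes as the bed's.
- knob_a_grip (a point): Clamp knob of pocket_a: black T-bar 74 long, 16 thick, 34 mm tall (83 to 117 mm above the table) on a vertical spindle. This point is on the axis, 103 mm above the table; x along the bar, z up. Clamped, the bar lies along the bed's x. A steel dog under it (57 to 67 mm up, reaching 50 mm from the axis to +x) lies 3 mm over the insert's rim and locks it in until the knob is opened.
- knob_b_grip (a point): Clamp knob of pocket_b, the same in every size; its x axis runs along the bar, z up.
- knob_a (a joint): Turn of knob_a, rad: 0 clamped, grows as it opens. A spring detent resists with up to 0.16 N m, is passed at 0.6, then the knob snaps to 1.2: open, dog clear, and it stays. Let go before 0.5 it springs back to 0. One knob opens anticlockwise from above, the other clockwise: which is not told. The wrong way it does not turn at all: it is dead against its stop. Open end stop: 1.2.
- knob_b (a joint): Turn of knob_b, rad: same behaviour as knob_a, reverse hand. A small brass and steel spring strut lies low on the plate on the robot side of each knob and swings across as it clicks over.
- dicer: Dicing insert, loose, 0.3 to 0.5 kg, in one of the pockets: steel frame 130 (x) x 110 (y) x 24 mm with thin blades that cross in a grid. Origin at the centre of its underside, z up. Over its middle a lifting bar along x: 76 long, 14 thick, 22 mm tall, from 52 to 74 mm above the underside, on two legs at x = +-34 mm.
- dicer_bar (a point): Middle of the dicing insert's lifting bar, 63 mm above its underside; x along the bar.
- slicer: Slicing insert, loose, clamped in the other pocket: same frame and lifting bar, but its thin blades are all parallel (along x). Origin at the centre of its underside. It stays where it is.
- pan: Wash pan, fixed to the table: open steel pan, outside 250 (x) x 210 (y) x 50 mm high, walls 6 mm, inner floor 6 mm above the table. Origin under its centre on the table. Empty.

How it is judged:
By the outcome, as a careful person would: the job done as asked, in the order asked, and still so for the second after the job is handed in, with the robot touching nothing.
It also fails if it takes over 61 s, if anything falls off the work surface, if the arm or the gripper's body presses on something with over 40 N, if the wrist force passes 120 N, or if a joint passes its speed limit or range.

## Working session

There is one attempt and no reset: what is moved stays moved. The work goes in short steps, Python scripts to look and compute and a tool call to move; the robot and the scene stay as the last step left them, time stands still between calls to the robot, and variables do not carry over. Pictures are saved under pics/ and viewed, at most 10 in all, crops included, and the job is handed in when it is done.

```bash
ls; mkdir -p pics; python3 - <<'E'
from station import r, cams
import cv2,numpy as np
s=r.sense();print(s)
for n in("top","side"):
    c=cams.capture(n);cv2.imwrite(f"pics/{n}0.png",c["pixels"][:,:,::-1]);np.savez(f"{n}0.npz",**c);print(n,c["K"],c["world_from_camera"],[k for k in c])
E
```

```text
pics
station.py
{'time_s': 0.0, 'joints': array([ 8.59207524e+01,  2.20908536e+01,  3.80100653e-01, -3.06649075e-02,
       -6.84100184e+01, -1.48177781e+01]), 'joint_velocities': array([-0.07778058, -0.08924028, -0.07207741,  0.04344186, -0.00771123,
       -0.00615201]), 'effort': array([ 1.02050697e-03, -3.90666497e+01,  1.87403476e+01,  4.21983093e+00,
        1.10766073e-02, -1.95049847e-04]), 'tcp_pos': array([0.20218413, 0.59076079, 0.22145647]), 'ee_rot': array([[ 9.46038222e-01, -3.24054415e-01, -6.46334767e-04],
       [-3.24055055e-01, -9.46035966e-01, -2.06706678e-03],
       [ 5.83861807e-05,  2.16497223e-03, -9.99997655e-01]]), 'wrist_force': array([-0.50665059,  0.32731825, -0.52003837]), 'moment': array([-0.04980783,  0.03050094,  0.00932033]), 'gripper_force': 0.0, 'gripper_width': 0.9993344605088856}
top [[420.19270854   0.         281.12818279]
 [  0.         420.19270854 212.84625586]
 [  0.           0.           1.        ]] [[-0.02158292  0.99684234 -0.07641677  0.47408413]
 [-0.99955703 -0.01994861  0.02208608  0.00523926]
 [ 0.02049193  0.0768596   0.99683132  1.08734678]
 [ 0.          0.          0.          1.        ]] ['pixels', 'z_map', 'K', 'world_from_camera']
side [[437.24419058   0.         278.87631517]
 [  0.         437.24419058 216.05256254]
 [  0.           0.           1.        ]] [[ 0.81526904  0.43003793 -0.38781926  0.23044281]
 [-0.57899756  0.61680808 -0.53320693 -0.4193324 ]
 [ 0.00991085  0.6592535   0.75185544  0.66851179]
 [ 0.          0.          0.          1.        ]] ['pixels', 'z_map', 'K', 'world_from_camera']
```

View pics/top0.png

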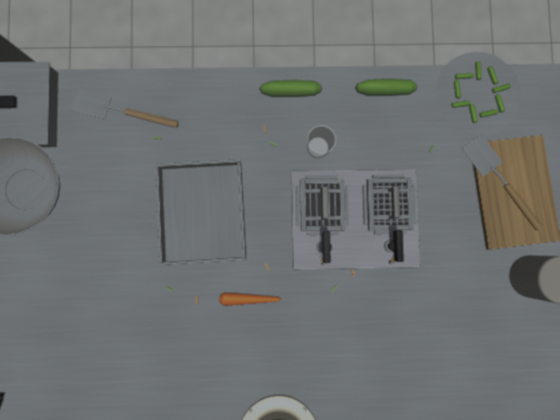

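View pics/side0.png

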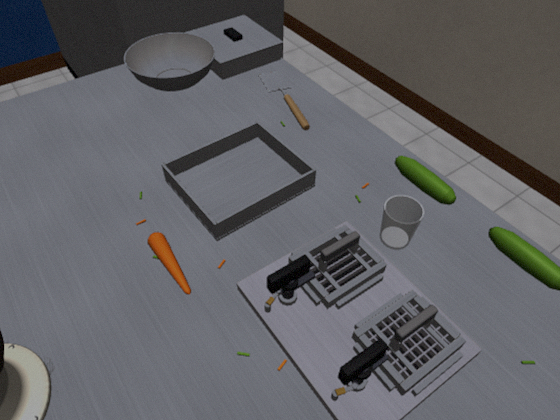

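The top view shows the slicer at about (322,205) and its knob at (325,246). The dicer (grid) is at (390,203), knob at (397,245), on the bed's -y half (pocket_b). The pan is at (202,213). A glass stands at (320,140). The side view confirms this, with the dicer in front at (408,340) and its knob at (363,361).

```bash
cat > h.py <<'E'
import numpy as np,cv2
def cloud(c):
    z=c["z_map"];K=c["K"];v,u=np.mgrid[:420,:560]
    p=np.stack([(u-K[0,2])/K[0,0]*z,-(v-K[1,2])/K[1,1]*z,-z],-1)
    T=c["world_from_camera"];w=p@T[:3,:3].T+T[:3,3];w[z==0]=np.nan;return w
def ray(c,u,v):
    K=c["K"];T=c["world_from_camera"];d=T[:3,:3]@np.array([(u-K[0,2])/K[0,0],-(v-K[1,2])/K[1,1],-1]);return T[:3,3],d
def plane(c,u,v,h):
    o,d=ray(c,u,v);return o+d*(h-o[2])/d[2]
def tri(c1,uv1,c2,uv2):
    o,d=ray(c1,*uv1);q,e=ray(c2,*uv2);t=np.linalg.lstsq(np.c_[d,-e],q-o,rcond=None)[0]
    a,b=o+d*t[0],q+e*t[1];return (a+b)/2,np.linalg.norm(a-b)
def rect(xy):
    (c,wh,a)=cv2.minAreaRect((xy*1000).astype(np.float32));return np.round(c,1),np.round(wh,1),round(a,1)
E
python3 - <<'E'
import numpy as np,cv2
from h import *
for n in("top","side"):
    c=dict(np.load(n+"0.npz"));w=cloud(c);g=c["pixels"].max(-1)
    box=lambda x0,x1,y0,y1,z0,z1:(w[...,0]>x0)&(w[...,0]<x1)&(w[...,1]>y0)&(w[...,1]<y1)&(w[...,2]>z0)&(w[...,2]<z1)
    print(n,"black px z",)
    for nm,m in dict(knobs=box(.3,.6,-.4,0,.108,.13)&(g<60),bars=box(.4,.6,-.4,0,.095,.115)&(g>=60),rim=box(.35,.62,-.4,0,.048,.06),plate=box(.3,.62,-.4,0,.022,.036),panrim=box(.3,.65,.05,.35,.042,.06),panfloor=box(.36,.58,.1,.28,.002,.012)).items():
        k,l,st,_=cv2.connectedComponentsWithStats(m.astype(np.uint8))
        for i in range(1,k):
            if st[i,4]>40:
                p=w[l==i];print(nm,st[i,4],rect(p[:,:2]),np.round(np.percentile(p[:,2],[5,50,95])*1000))
E
```

```text
top black px z
knobs 183 (array([ 469.8, -120.3]), array([69.3, 15.2]), 0.7) [113. 116. 119.]
knobs 189 (array([ 468.5, -288.6]), array([13.5, 69.7]), 89.6) [111. 116. 119.]
bars 166 (array([ 568.6, -121.3]), array([14.1, 62.3]), 89.0) [100. 103. 106.]
bars 171 (array([ 566.6, -290.1]), array([14.7, 64.9]), 88.1) [ 99. 103. 106.]
rim 810 (array([ 564.3, -121.4]), array([110.5, 110.4]), 0.1) [49. 53. 57.]
rim 462 (array([ 562.1, -261.2]), array([ 58.2, 109.9]), 85.3) [49. 53. 56.]
rim 383 (array([ 563.3, -323.1]), array([ 46.4, 112.5]), 89.2) [49. 53. 56.]
plate 4827 (array([ 516.4, -206.1]), array([321.3, 207.1]), 89.9) [26. 30. 33.]
plate 94 (array([575.1, -85.4]), array([ 8.1, 59. ]), 88.6) [27. 30. 33.]
plate 114 (array([577.1, -99.4]), array([10.7, 58.6]), 88.4) [27. 30. 33.]
plate 109 (array([ 577.1, -114.7]), array([10.9, 58.8]), 88.7) [27. 30. 34.]
plate 104 (array([ 576.6, -147.5]), array([11.3, 58.9]), 89.0) [27. 30. 34.]
plate 88 (array([ 576.2, -161.4]), array([ 8.4, 59. ]), 88.8) [27. 30. 34.]
panrim 691 (array([545.5, 181.6]), array([216.4, 210.6]), 2.1) [45. 50. 53.]
pa
[... 631 characters left out ...]
3. 55.]
rim 165 (array([ 443.1, -297.2]), array([11.4, 47.3]), 79.9) [48. 51. 56.]
plate 11305 (array([ 514.9, -207.2]), array([320.2, 211. ]), 89.8) [27. 29. 32.]
plate 92 (array([ 587. , -108.6]), array([ 8.4, 48.6]), 89.6) [28. 30. 32.]
plate 118 (array([ 582. , -124.8]), array([58.5,  8.4]), 0.5) [29. 30. 32.]
plate 127 (array([ 581.4, -140.8]), array([59. ,  8.2]), 0.1) [28. 30. 32.]
plate 78 (array([ 582.1, -154.6]), array([57.4,  5.3]), 0.7) [29. 30. 32.]
panrim 1081 (array([543.6, 180.1]), array([220.5, 213. ]), 2.2) [43. 48. 50.]
panfloor 3207 (array([517. , 196.9]), array([128.5, 167.8]), 1.1) [3. 5. 7.]
panfloor 101 (array([433.8, 190.4]), array([  2.2, 175. ]), 2.1) [ 3.  7. 12.]
```

Careful with the scale: shifts go in shares of 0.8 m and turns go in shares of 120 degrees. That gives: 0.335 m / 0.8 = 0.4188, 0.294 m / 0.8 = 0.3675, 68 degrees / 120 = 0.5667.

```bash
cat >> h.py <<'E'
def go(x,y,z,yaw):
    "shift and turn (tool axes) from the measured pose to tool-down at x,y,z with tool-x heading yaw"
    from station import r, cams
    from scipy.spatial.transform import Rotation as R
    s=r.sense();M=s["ee_rot"];a=np.radians(yaw);c,n=np.cos(a),np.sin(a)
    G=np.array([[c,n,0],[n,-c,0],[0,0,-1.]])
    print("t",round(s["time_s"],2),"tcp",np.round(s["tcp_pos"],4),"yaw",np.round(np.degrees(np.arctan2(M[1,0],M[0,0])),2),"q",np.round(s["joints"],1),"F",np.round(s["wrist_force"],1),"M",np.round(s["moment"],3),"w",round(s["gripper_width"],3))
    print("d",np.round(M.T@(np.array([x,y,z])-s["tcp_pos"]),4),"rv",np.round(R.from_matrix(M.T@G).as_rotvec(degrees=True),2))
E
```

Call:
shift_gripper(
  steps={"moves":[[1, 0.0525, 0.0338, 0, 0, 0, 0.0708], [1, 0.105, 0.0675, 0, 0, 0, 0.1417], [1, 0.1575, 0.1, 0, 0, 0, 0.2125], [1, 0.21, 0.1338, 0, 0, 0, 0.2833], [1, 0.2625, 0.1675, 0, 0, 0, 0.3542], [1, 0.315, 0.2013, 0, 0, 0, 0.425], [1, 0.3675, 0.2338, 0, 0, 0, 0.4958], [1, 0.4188, 0.2675, 0, 0, 0, 0.5667]]},
)

```text
time_s: 0.9
tcp_pos: [0.4508, 0.2785, 0.2224]
ee_rot: [[0.048, -0.999, -0.0], [-0.999, -0.048, -0.0], [0.0, 0.0, -1.0]]
wrist_force: [0.4, 0.2, -0.2]
gripper_width: 1.002
gripper_force: 0.0
```

```bash
python3 -c "
from h import *
go(.45,-.1,.22,-155)"
```

```text
t 0.9 tcp [0.4508 0.2785 0.2224] yaw -87.23 q [ 49.3  12.8 -12.9  -0.  -64.4 -46.5] F [ 0.4  0.2 -0.2] M [ 0.146 -0.112 -0.005] w 1.002
d [0.378  0.0191 0.0024] rv [ 1.000e-02 -2.000e-02  6.777e+01]
```

Converted, 0.378 m / 0.8 = 0.4725, 0.331 m / 0.8 = 0.4138, 67.7 degrees / 120 = 0.5642.

Call:
shift_gripper(
  steps={"moves":[[1, 0.06, 0.0025, 0, 0, 0, 0.0708], [1, 0.1188, 0.0063, 0, 0, 0, 0.1417], [1, 0.1775, 0.0088, 0, 0, 0, 0.2125], [1, 0.2375, 0.0125, 0, 0, 0, 0.2833], [1, 0.2963, 0.015, 0, 0, 0, 0.3542], [1, 0.355, 0.0175, 0, 0, 0, 0.425], [1, 0.4138, 0.0213, 0, 0, 0, 0.4958], [1, 0.4725, 0.0238, 0, 0, 0, 0.5642]]},
)

```text
time_s: 1.7
tcp_pos: [0.4508, -0.0999, 0.2225]
ee_rot: [[-0.906, -0.424, -0.0], [-0.424, 0.906, 0.0], [-0.0, 0.0, -1.0]]
wrist_force: [0.9, 0.4, 0.2]
gripper_width: 0.998
gripper_force: 0.0
```

```bash
python3 -c "
from h import *
go(.4665,-.29,.22,180)"
```

```text
t 1.7 tcp [ 0.4508 -0.0999  0.2225] yaw -154.93 q [  7.7   5.9 -21.4  -0.  -62.7 -72.7] F [0.9 0.4 0.2] M [ 0.106 -0.25  -0.017] w 0.998
d [ 0.0663 -0.1788  0.0025] rv [ 1.000e-02 -0.000e+00  2.507e+01]
```

Converted, -0.179 m / 0.8 = -0.2238, -0.134 m / 0.8 = -0.1675, 25 degrees / 120 = 0.2083.

Call:
shift_gripper(
  steps={"moves":[[1, 0.0213, -0.0563, 0, 0, 0, 0.0525], [1, 0.0425, -0.1125, 0, 0, 0, 0.105], [1, 0.0625, -0.1675, 0, 0, 0, 0.1575], [1, 0.0825, -0.2238, 0, 0, 0, 0.2083], [1, 0.0825, -0.2238, 0, 0, 0, 0.2083]]},
)

```text
time_s: 2.2
tcp_pos: [0.4684, -0.2926, 0.2213]
ee_rot: [[-1.0, 0.001, -0.002], [0.001, 1.0, -0.0], [0.002, -0.0, -1.0]]
wrist_force: [-1.0, 0.8, -0.8]
gripper_width: 1.004
gripper_force: 0.0
```

```bash
python3 - <<'E'
from h import *
from station import r, cams
go(.4665,-.29,.084,180)
c=cams.capture("wrist");cv2.imwrite("pics/w1.png",c["pixels"][:,:,::-1]);np.savez("w1.npz",**c);w=cloud(c);g=c["pixels"].max(-1)
print(c["world_from_camera"].round(3).tolist())
for nm,m in dict(knob=(w[...,2]>.108)&(w[...,2]<.13)&(g<60),bar=(w[...,2]>.095)&(w[...,2]<.115)&(g>=60)).items():
    k,l,st,_=cv2.connectedComponentsWithStats(m.astype(np.uint8))
    for i in range(1,k):
        if st[i,4]>200:
            p=w[l==i];print(nm,st[i],rect(p[:,:2]),np.round(np.percentile(p[:,2],[5,50,95])*1000))
E
```

```text
t 2.2 tcp [ 0.4684 -0.2926  0.2213] yaw 179.96 q [-15.1  15.1 -10.    0.  -65.  -74.9] F [-1.   0.8 -0.8] M [ 0.146 -0.102  0.013] w 1.004
d [0.0016 0.0027 0.1373] rv [-0.02 -0.09 -0.04]
[[0.001, -0.968, -0.251, 0.401], [1.0, 0.001, 0.001, -0.293], [-0.001, -0.251, 0.968, 0.383], [0.0, 0.0, 0.0, 1.0]]
knob [ 275  164   18   81 1363] (array([ 467. , -291.5]), array([15.6, 72.7]), 90.0) [115. 117. 118.]
knob [ 457  165   32   71 1505] (array([ 464.4, -122.9]), array([16.1, 65.5]), 89.4) [110. 116. 118.]
bar [277 292  14  27 355] (array([ 574.1, -291.4]), array([13.2, 31.3]), 89.7) [102. 104. 105.]
```

View pics/w1.png

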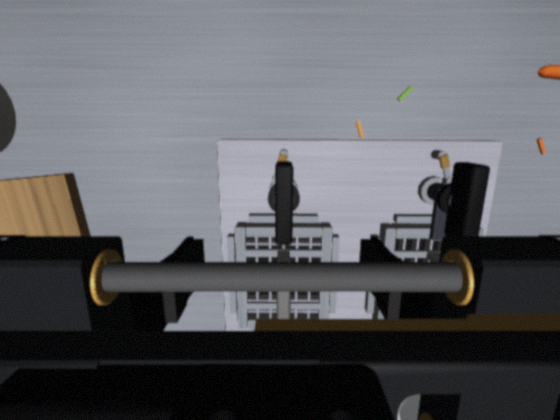

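The wrist view shows the dicer knob at (284,205), directly between the open fingers, with the grid insert just ahead of it. I'll descend and grip.

Converted, 0.137 m / 0.8 = 0.1713, 0.12 m / 0.8 = 0.15.

Call:
shift_gripper(
  steps={"moves":[[1, 0.0013, 0.0013, 0.0563, 0, 0, 0], [1, 0.0013, 0.0013, 0.1125, 0, 0, 0], [1, 0.0013, 0.0013, 0.15, 0, 0, 0], [1, 0.0013, 0.0013, 0.1713, 0, 0, 0], [0.6, 0.0013, 0.0013, 0.1713, 0, 0, 0], [0, 0.0013, 0.0013, 0.1713, 0, 0, 0], [0, 0.0013, 0.0013, 0.1713, 0, 0, 0], [0, 0.0013, 0.0013, 0.1713, 0, 0, 0]]},
)

```text
time_s: 3.05
tcp_pos: [0.4686, -0.2871, 0.0871]
ee_rot: [[-1.0, -0.008, 0.003], [-0.008, 1.0, -0.001], [-0.003, -0.001, -1.0]]
wrist_force: [0.5, 0.4, 0.3]
gripper_width: 0.725
gripper_force: 0.0
```

Call:
shift_gripper(
  steps={"moves":[[0, 0, 0, 0, 0, 0, 0], [0, 0, 0, 0, 0, 0, 0]]},
)

```text
time_s: 3.25
tcp_pos: [0.4679, -0.2872, 0.0862]
ee_rot: [[-1.0, -0.007, 0.001], [-0.007, 1.0, -0.0], [-0.001, -0.0, -1.0]]
wrist_force: [0.7, 0.1, 0.6]
gripper_width: 0.538
gripper_force: 0.0
```

```bash
python3 -c "
from h import *
go(.4665,-.291,.084,180)"
```

```text
t 3.25 tcp [ 0.4679 -0.2872  0.0862] yaw -179.6 q [-14.6  22.7 -20.6  -0.  -46.7 -75. ] F [0.7 0.1 0.6] M [ 0.052 -0.154  0.047] w 0.538
d [ 0.0014 -0.0038  0.0022] rv [-0.02  0.06  0.4 ]
```

Converted, -0.004 m / 0.8 = -0.005, 0.002 m / 0.8 = 0.0025, 0.4 degrees / 120 = 0.0033.

Call:
shift_gripper(
  steps={"moves":[[0, 0.0013, -0.005, 0.0025, 0, 0, 0.0033], [0, 0.0013, -0.005, 0.0025, 0, 0, 0.0033], [0, 0.0013, -0.005, 0.0025, 0, 0, 0.0033], [0, 0.0013, -0.005, 0.0025, 0, 0, 0.0033], [0, 0.0013, -0.005, 0.0025, 0, 0, 0.0033], [0, 0.0013, -0.005, 0.0025, 0, 0, 0.0033]]},
)

```text
time_s: 3.85
tcp_pos: [0.4664, -0.2909, 0.0833]
ee_rot: [[-1.0, 0.0, -0.001], [0.0, 1.0, 0.0], [0.001, 0.0, -1.0]]
wrist_force: [-0.5, 2.4, -0.7]
gripper_width: 0.332
gripper_force: 30.0
```

```bash
python3 -c "
from h import *
go(.4665,-.291,.084,180);from station import r, cams;print(r.sense()['gripper_force'])"
```

```text
t 3.85 tcp [ 0.4664 -0.2909  0.0833] yaw 180.0 q [-15.1  23.  -20.6  -0.  -46.5 -74.9] F [-0.5  2.4 -0.7] M [ 0.62 -0.06 -0.04] w 0.332
d [-0.0001 -0.0001 -0.0007] rv [ 0.02 -0.04 -0.  ]
29.999887347221375
```

Call:
shift_gripper(
  steps={"moves":[[0, 0, 0, 0, 0, 0, 0], [0, 0, 0, 0, 0, 0, 0]]},
)

```text
time_s: 4.05
tcp_pos: [0.4664, -0.291, 0.0833]
ee_rot: [[-1.0, 0.0, -0.001], [0.0, 1.0, 0.0], [0.001, 0.0, -1.0]]
wrist_force: [-0.1, 1.3, -1.0]
gripper_width: 0.335
gripper_force: 30.0
```

```bash
python3 - <<'E'
from h import *
from station import r, cams
c=cams.capture("side");cv2.imwrite("pics/s2.png",cv2.resize(c["pixels"][230:420,220:500,::-1],None,fx=2.5,fy=2.5))
E
```

```text
(no output)
```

View pics/s2.png

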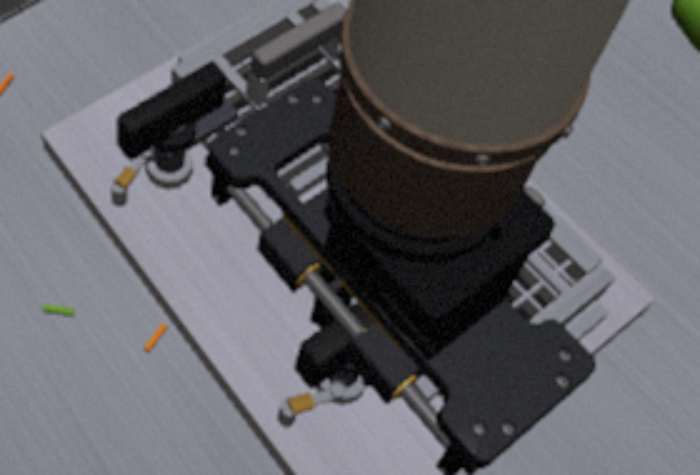

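The side crop shows the jaw on the dicer knob's bar at about (325,350), with the strut still at rest at (300,405). The other knob is untouched. Next, a small twist to feel which way it gives.

Converted, 4 degrees / 120 = 0.0333.

Call:
shift_gripper(
  steps={"moves":[[0, 0, 0, 0, 0, 0, 0.0167], [0, 0, 0, 0, 0, 0, 0.0333], [0, 0, 0, 0, 0, 0, 0.0333]]},
)

```text
time_s: 4.4
tcp_pos: [0.4665, -0.291, 0.0834]
ee_rot: [[-0.998, 0.069, -0.001], [0.069, 0.998, 0.0], [0.001, 0.0, -1.0]]
wrist_force: [-0.3, 1.9, -0.6]
gripper_width: 0.334
gripper_force: 30.0
```

```bash
python3 -c "
from h import *
go(.4665,-.291,.084,180);"
```

```text
t 4.4 tcp [ 0.4665 -0.291   0.0834] yaw 176.02 q [-15.1  23.  -20.6  -0.  -46.5 -78.9] F [-0.3  1.9 -0.6] M [ 0.797  0.007 -0.003] w 0.334
d [-0.     -0.     -0.0006] rv [ 0.02 -0.04 -3.98]
```

Converted, 10 degrees / 120 = 0.0833.

Call:
shift_gripper(
  steps={"moves":[[0, 0, 0, 0, 0, 0, 0.0417], [0, 0, 0, 0, 0, 0, 0.0833], [0, 0, 0, 0, 0, 0, 0.0833]]},
)

```text
time_s: 4.7
tcp_pos: [0.4665, -0.291, 0.0834]
ee_rot: [[-0.971, 0.241, -0.001], [0.241, 0.971, 0.0], [0.001, 0.0, -1.0]]
wrist_force: [-0.4, 2.9, -1.5]
gripper_width: 0.334
gripper_force: 30.0
```

```bash
python3 -c "
from h import *
go(.4665,-.291,.084,180);"
```

```text
t 4.7 tcp [ 0.4665 -0.291   0.0834] yaw 166.07 q [-15.1  23.  -20.6  -0.  -46.5 -88.9] F [-0.4  2.9 -1.5] M [ 0.788 -0.078  0.134] w 0.334
d [ 0.      0.     -0.0006] rv [ 1.000e-02 -3.000e-02 -1.393e+01]
```

```bash
python3 - <<'E'
from h import *
from station import r, cams
c=cams.capture("side");cv2.imwrite("pics/s3.png",cv2.resize(c["pixels"][230:420,220:500,::-1],None,fx=2.5,fy=2.5))
E
```

```text
(no output)
```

View pics/s3.png

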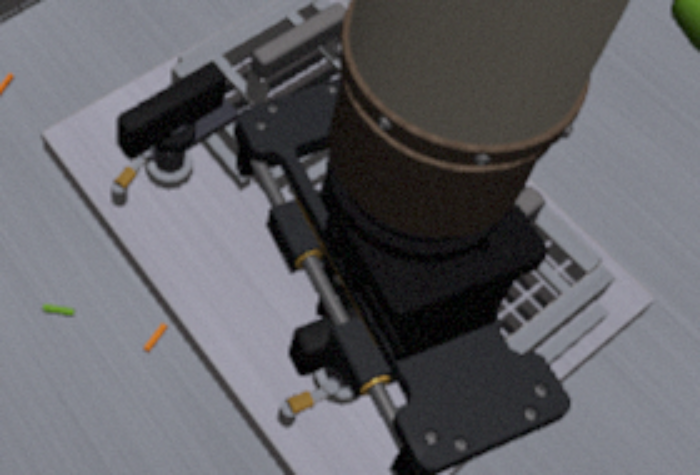

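The knob's end has swung from (320,355) to (310,345), with a rising spring-like moment and an unchanged opening. So it gives clockwise, and I'll continue that way.

Converted, 53 degrees / 120 = 0.4417.

Call:
shift_gripper(
  steps={"moves":[[0, 0, 0, 0, 0, 0, 0.0583], [0, 0, 0, 0, 0, 0, 0.1167], [0, 0, 0, 0, 0, 0, 0.175], [0, 0, 0, 0, 0, 0, 0.2333], [0, 0, 0, 0, 0, 0, 0.2917], [0, 0, 0, 0, 0, 0, 0.35], [0, 0, 0, 0, 0, 0, 0.4083], [0, 0, 0, 0, 0, 0, 0.4417]]},
)

```text
time_s: 5.55
tcp_pos: [0.4665, -0.291, 0.0834]
ee_rot: [[-0.389, 0.921, -0.0], [0.921, 0.389, 0.0], [0.001, -0.0, -1.0]]
wrist_force: [-1.2, 1.9, -1.2]
gripper_width: 0.331
gripper_force: 30.0
```

```bash
python3 -c "
from h import *
go(.4665,-.291,.084,180);"
```

```text
t 5.55 tcp [ 0.4665 -0.291   0.0834] yaw 112.89 q [ -15.1   23.   -20.6   -0.   -46.5 -142. ] F [-1.2  1.9 -1.2] M [ 0.665  0.009 -0.018] w 0.331
d [ 0.      0.0001 -0.0006] rv [ 0.000e+00 -4.000e-02 -6.711e+01]
```

Converted, -0.136 m / 0.8 = -0.17, -0.11 m / 0.8 = -0.1375, -24 degrees / 120 = -0.2.

Call:
shift_gripper(
  steps={"moves":[[1, 0, 0, 0, 0, 0, 0], [1, 0, 0, 0, 0, 0, 0], [1, 0, 0, 0, 0, 0, 0], [1, 0, 0, 0, 0, 0, 0], [1, 0, 0, -0.05, 0, 0, 0], [1, 0, 0, -0.1, 0, 0, -0.0667], [1, 0, 0, -0.1375, 0, 0, -0.1333], [1, 0, 0, -0.17, 0, 0, -0.2]]},
)

```text
time_s: 6.35
tcp_pos: [0.4672, -0.2915, 0.222]
ee_rot: [[-0.736, 0.677, 0.003], [0.677, 0.736, -0.001], [-0.003, 0.001, -1.0]]
wrist_force: [0.3, 0.4, 0.2]
gripper_width: 0.956
gripper_force: 0.0
```

```bash
python3 -c "
from h import *
go(.4665,-.2915,.22,180);"
```

```text
t 6.35 tcp [ 0.4672 -0.2915  0.222 ] yaw 137.38 q [ -15.1   14.7  -10.3    0.   -64.8 -117.6] F [0.3 0.4 0.2] M [-0.03  -0.239  0.042] w 0.956
d [ 0.0005 -0.0005  0.002 ] rv [-1.000e-02  1.700e-01 -4.262e+01]
```

Turn back to yaw 180, then look with the wrist camera.

Converted, -42.5 degrees / 120 = -0.3542.

Call:
shift_gripper(
  steps={"moves":[[1, 0, 0, 0, 0, 0, -0.0708], [1, 0, 0, 0, 0, 0, -0.1417], [1, 0, 0, 0, 0, 0, -0.2125], [1, 0, 0, 0, 0, 0, -0.2833], [1, 0, 0, 0, 0, 0, -0.3542], [1, 0, 0, 0, 0, 0, -0.3542]]},
)

```text
time_s: 6.95
tcp_pos: [0.4668, -0.2913, 0.2198]
ee_rot: [[-1.0, 0.008, 0.001], [0.008, 1.0, -0.0], [-0.001, -0.0, -1.0]]
wrist_force: [0.7, 0.7, -0.0]
gripper_width: 1.005
gripper_force: 0.0
```

```bash
python3 - <<'E'
from h import *
from station import r, cams
go(.566,-.2915,.12,180)
def show(nm,w,m,n):
    k,l,st,_=cv2.connectedComponentsWithStats(m.astype(np.uint8))
    for i in range(1,k):
        if st[i,4]>n:
            p=w[l==i];print(nm,st[i],rect(p[:,:2]),np.round(np.percentile(p[:,2],[5,50,95])*1000))
c=cams.capture("wrist");cv2.imwrite("pics/w4.png",c["pixels"][:,:,::-1]);w=cloud(c);g=c["pixels"].max(-1)
show("knob",w,(w[...,2]>.108)&(w[...,2]<.13)&(g<60),200)
show("bar",w,(w[...,2]>.098)&(w[...,2]<.107)&(g>=60),200)
E
```

```text
t 6.95 tcp [ 0.4668 -0.2913  0.2198] yaw 179.52 q [-15.1  14.9 -10.4   0.  -64.6 -75.4] F [ 0.7  0.7 -0. ] M [ 0.041 -0.11  -0.024] w 1.005
d [-0.0992  0.0006  0.0998] rv [-0.02  0.03 -0.48]
knob [ 457  165   31   71 1513] (array([ 463.8, -123. ]), array([16.2, 64.2]), 89.5) [110. 117. 118.]
knob [ 242  185   80   43 1443] (array([ 467.7, -292. ]), array([16.1, 73. ]), 20.9) [112. 117. 118.]
bar [276 292  14  27 376] (array([ 572.1, -292. ]), array([13.4, 31.7]), 89.9) [102. 104. 105.]
```

View pics/w4.png

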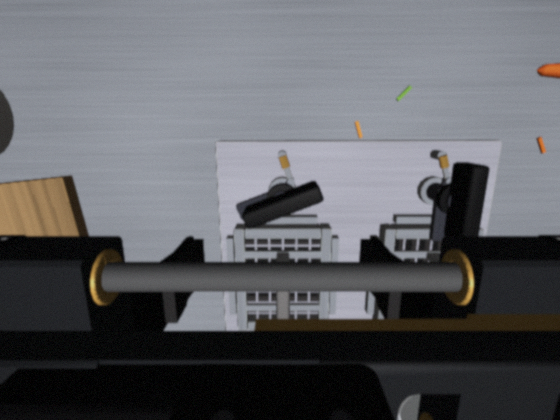

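The wrist view shows the dicer knob swung about 69° at (280,203), its strut over, staying open. The slicer knob is unchanged at (468,210). Next: grip the bar, and re-measure the pan with wider bounds.

Converted, 0.146 m / 0.8 = 0.1825, 0.144 m / 0.8 = 0.18, -0.5 degrees / 120 = -0.0042.

Call:
shift_gripper(
  steps={"moves":[[1, -0.0563, 0, 0, 0, 0, -0.0042], [1, -0.1125, 0, 0.025, 0, 0, -0.0042], [1, -0.125, 0, 0.075, 0, 0, -0.0042], [1, -0.125, 0, 0.125, 0, 0, -0.0042], [1, -0.125, 0, 0.1563, 0, 0, -0.0042], [0.5, -0.125, 0, 0.1713, 0, 0, -0.0042], [0.2, -0.125, 0, 0.18, 0, 0, -0.0042], [0.2, -0.125, 0, 0.1825, 0, 0, -0.0042]]},
)

```text
time_s: 7.8
tcp_pos: [0.5672, -0.2923, 0.074]
ee_rot: [[-1.0, 0.001, 0.001], [0.001, 1.0, -0.001], [-0.001, -0.001, -1.0]]
wrist_force: [0.3, 0.6, 0.2]
gripper_width: 0.807
gripper_force: 0.0
```

```bash
python3 - <<'E'
from h import *
go(.567,-.2913,.074,180)
for n in("top","side"):
    c=dict(np.load(n+"0.npz"));w=cloud(c)
    m=(w[...,0]>.38)&(w[...,0]<.75)&(w[...,1]>.05)&(w[...,1]<.32)&(w[...,2]>.040)&(w[...,2]<.06)
    k,l,st,_=cv2.connectedComponentsWithStats(m.astype(np.uint8))
    for i in range(1,k):
        if st[i,4]>100: p=w[l==i];print(n,st[i],rect(p[:,:2]),np.round(np.percentile(p[:,2],[5,50,95])*1000))
E
```

```text
t 7.8 tcp [ 0.5672 -0.2923  0.074 ] yaw 179.96 q [-12.8  30.8  -8.2   0.  -51.  -77.3] F [0.3 0.6 0.2] M [-0.027 -0.143 -0.038] w 0.807
d [ 0.0002  0.001  -0.    ] rv [-0.03  0.05 -0.04]
top [ 156  159   90  106 1043] (array([562.9, 182.4]), array([251. , 210.6]), 2.2) [42. 49. 53.]
side [ 161  121  155  107 1660] (array([559.1, 180.8]), array([251.4, 213.4]), 2.4) [41. 47. 50.]
```

Converted, 0.001 m / 0.8 = 0.0013.

Call:
shift_gripper(
  steps={"moves":[[0, 0, 0.0013, 0, 0, 0, 0], [0, 0, 0.0013, 0, 0, 0, 0], [0, 0, 0.0013, 0, 0, 0, 0], [0, 0, 0.0013, 0, 0, 0, 0], [0, 0, 0.0013, 0, 0, 0, 0], [0, 0, 0.0013, 0, 0, 0, 0], [0, 0, 0.0013, 0, 0, 0, 0], [0, 0, 0.0013, 0, 0, 0, 0]]},
)

```text
time_s: 8.6
tcp_pos: [0.5667, -0.291, 0.0736]
ee_rot: [[-1.0, 0.0, -0.0], [0.0, 1.0, -0.0], [0.0, -0.0, -1.0]]
wrist_force: [0.2, -0.2, 0.5]
gripper_width: 0.159
gripper_force: 30.0
```

```bash
python3 -c "
from h import *
go(.567,-.2913,.074,180)"
```

```text
t 8.6 tcp [ 0.5667 -0.291   0.0736] yaw 179.99 q [-12.7  30.8  -8.3   0.  -50.9 -77.4] F [ 0.2 -0.2  0.5] M [ 0.01  -0.09  -0.039] w 0.159
d [-0.0003 -0.0003 -0.0004] rv [-0.   -0.   -0.01]
```

Call:
shift_gripper(
  steps={"moves":[[0, 0, 0, -0.0063, 0, 0, 0], [0, 0, 0, -0.0125, 0, 0, 0], [0, 0, 0, -0.0213, 0, 0, 0], [0, 0, 0, -0.0338, 0, 0, 0], [0, 0, 0, -0.05, 0, 0, 0]]},
)

```text
time_s: 9.1
tcp_pos: [0.5664, -0.2909, 0.114]
ee_rot: [[-1.0, 0.0, -0.001], [0.0, 1.0, 0.0], [0.001, 0.0, -1.0]]
wrist_force: [0.3, -0.2, -4.6]
gripper_width: 0.158
gripper_force: 30.0
```

```bash
python3 -c "
from h import *
go(.561,-.1,.22,180)"
```

```text
t 9.1 tcp [ 0.5664 -0.2909  0.114 ] yaw 180.0 q [-12.7  28.3  -5.9  -0.  -55.8 -77.3] F [ 0.3 -0.2 -4.6] M [ 0.022 -0.141  0.009] w 0.158
d [ 0.0055  0.1909 -0.1059] rv [ 0.02 -0.06 -0.  ]
```

Converted, 0.19 m / 0.8 = 0.2375, 0.15 m / 0.8 = 0.1875.

Call:
shift_gripper(
  steps={"moves":[[0, 0, 0, -0.0375, 0, 0, 0], [0, 0, 0, -0.075, 0, 0, 0], [0, 0, 0, -0.1125, 0, 0, 0], [0, 0.0013, 0.0375, -0.125, 0, 0, 0], [0, 0.0025, 0.0875, -0.125, 0, 0, 0], [0, 0.0038, 0.1375, -0.125, 0, 0, 0], [0, 0.005, 0.1875, -0.125, 0, 0, 0], [0, 0.0063, 0.2375, -0.125, 0, 0, 0]]},
)

```text
time_s: 9.9
tcp_pos: [0.5614, -0.0995, 0.2149]
ee_rot: [[-1.0, 0.0, 0.002], [0.0, 1.0, 0.0], [-0.002, 0.0, -1.0]]
wrist_force: [1.0, -0.4, -4.3]
gripper_width: 0.158
gripper_force: 30.0
```

```bash
python3 -c "
from h import *
go(.561,.1815,.214,-177.8)"
```

```text
t 9.9 tcp [ 0.5614 -0.0995  0.2149] yaw 179.99 q [  6.2  17.   -8.2  -0.  -64.7 -96.2] F [ 1.  -0.4 -4.3] M [ 0.057 -0.218 -0.046] w 0.158
d [0.0005 0.281  0.001 ] rv [ 0.01  0.1  -2.21]
```

Converted, 0.281 m / 0.8 = 0.3513, 0.26 m / 0.8 = 0.325, -2.2 degrees / 120 = -0.0183.

Call:
shift_gripper(
  steps={"moves":[[0, 0, 0.0563, 0, 0, 0, 0], [0, 0, 0.1125, 0, 0, 0, -0.0083], [0, 0, 0.1688, 0, 0, 0, -0.0183], [0, 0, 0.225, 0, 0, 0, -0.0183], [0, 0, 0.2813, 0, 0, 0, -0.0183], [0, 0, 0.325, 0, 0, 0, -0.0183], [0, 0, 0.3513, 0, 0, 0, -0.0183], [0, 0, 0.3513, 0, 0, 0, -0.0183]]},
)

```text
time_s: 10.7
tcp_pos: [0.5617, 0.183, 0.2145]
ee_rot: [[-0.999, -0.042, 0.002], [-0.042, 0.999, 0.001], [-0.002, 0.001, -1.0]]
wrist_force: [-0.4, -0.1, -4.2]
gripper_width: 0.159
gripper_force: 30.0
```

```bash
python3 - <<'E'
from h import *
from station import r, cams
go(.561,.1815,.05,-177.8)
c=cams.capture("side");w=cloud(c);cv2.imwrite("pics/s5.png",c["pixels"][:,:,::-1])
E
```

```text
t 10.7 tcp [0.5617 0.183  0.2145] yaw -177.59 q [  33.7   19.    -5.3   -0.   -65.6 -121.3] F [-0.4 -0.1 -4.2] M [-0.148 -0.133  0.021] w 0.159
d [ 0.001  -0.0016  0.1645] rv [0.08 0.09 0.21]
```

View pics/s5.png

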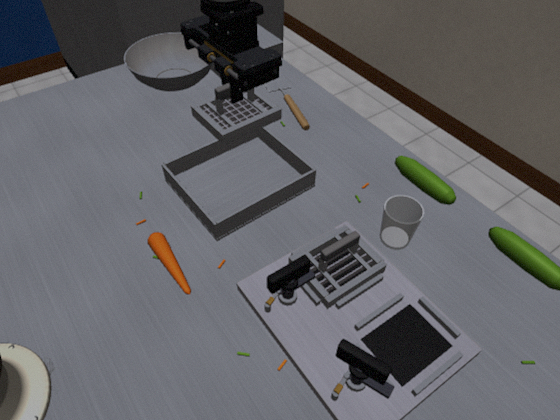

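The dicer hangs level from the gripper at (236,112), over the pan. The slicer is still seated and clamped at (340,265). Lowering.

Converted, 0.161 m / 0.8 = 0.2013, 0.158 m / 0.8 = 0.1975.

Call:
shift_gripper(
  steps={"moves":[[0, 0.0013, -0.0013, 0.05, 0, 0, 0], [0, 0.0013, -0.0013, 0.1, 0, 0, 0], [0, 0.0013, -0.0013, 0.1438, 0, 0, 0], [0, 0.0013, -0.0013, 0.175, 0, 0, 0], [0, 0.0013, -0.0013, 0.1913, 0, 0, 0], [0, 0.0013, -0.0013, 0.1975, 0, 0, 0], [0, 0.0013, -0.0013, 0.2013, 0, 0, 0], [0, 0.0013, -0.0013, 0.2013, 0, 0, 0]]},
)

```text
time_s: 11.55
tcp_pos: [0.5616, 0.1792, 0.0537]
ee_rot: [[-0.999, -0.038, 0.002], [-0.038, 0.999, 0.001], [-0.002, 0.001, -1.0]]
wrist_force: [0.1, -0.7, -4.2]
gripper_width: 0.156
gripper_force: 30.0
```

```bash
python3 -c "
from h import *
go(.561,.1815,.0496,-177.8)"
```

```text
t 11.55 tcp [0.5616 0.1792 0.0537] yaw -177.8 q [  33.4   28.3  -16.6    0.   -45.  -121.2] F [ 0.1 -0.7 -4.2] M [ 0.1   -0.115 -0.025] w 0.156
d [0.0005 0.0023 0.0041] rv [0.05 0.11 0.  ]
```

Converted, 0.004 m / 0.8 = 0.005, 0.003 m / 0.8 = 0.0038.

Call:
shift_gripper(
  steps={"moves":[[0, 0, 0, 0.0013, 0, 0, 0], [0, 0, 0, 0.0025, 0, 0, 0], [0, 0, 0, 0.0038, 0, 0, 0], [0, 0, 0, 0.005, 0, 0, 0], [0, 0, 0, 0.005, 0, 0, 0]]},
)

```text
time_s: 12.05
tcp_pos: [0.5609, 0.1791, 0.0495]
ee_rot: [[-0.999, -0.039, 0.001], [-0.039, 0.999, 0.0], [-0.001, 0.0, -1.0]]
wrist_force: [-1.8, -0.4, 3.4]
gripper_width: 0.159
gripper_force: 30.0
```

```bash
python3 -c "
from h import *
go(.561,.1815,.0496,-177.8)"
```

```text
t 12.05 tcp [0.5609 0.1791 0.0495] yaw -177.77 q [  33.5   28.6  -16.8    0.   -44.5 -121.3] F [-1.8 -0.4  3.4] M [ 0.024  0.508 -0.017] w 0.159
d [-0.0002  0.0024 -0.0001] rv [0.   0.04 0.03]
```

The wrist force went from -4.2 to +3.4 N, so the insert stands on the floor. Release and retreat.

Converted, -0.16 m / 0.8 = -0.2, -0.11 m / 0.8 = -0.1375.

Call:
shift_gripper(
  steps={"moves":[[0.6, 0, 0, 0, 0, 0, 0], [0.6, 0, 0, 0, 0, 0, 0], [0.6, 0, 0, 0, 0, 0, 0], [0.6, 0, 0, 0, 0, 0, 0], [0.6, 0, 0, -0.025, 0, 0, 0], [0.6, 0, 0, -0.075, 0, 0, 0], [0.6, 0, 0, -0.1375, 0, 0, 0], [0.6, 0, 0, -0.2, 0, 0, 0]]},
)

```text
time_s: 12.85
tcp_pos: [0.5604, 0.1787, 0.21]
ee_rot: [[-0.999, -0.039, -0.001], [-0.039, 0.999, -0.001], [0.001, -0.001, -1.0]]
wrist_force: [0.8, 0.3, -0.3]
gripper_width: 0.596
gripper_force: 0.0
```

Call:
shift_gripper(
  steps={"moves":[[0.6, 0.0625, 0, -0.0375, 0, 0, 0], [0.6, 0.125, 0.0375, -0.0625, 0, 0, 0], [0.6, 0.15, 0.0875, -0.0625, 0, 0, 0], [0.6, 0.1625, 0.15, -0.0625, 0, 0, 0], [0.6, 0.1625, 0.2125, -0.0625, 0, 0, 0], [0.6, 0.1625, 0.275, -0.0625, 0, 0, 0], [0.6, 0.1625, 0.275, -0.0625, 0, 0, 0]]},
)

```text
time_s: 13.55
tcp_pos: [0.4217, 0.3981, 0.2578]
ee_rot: [[-0.999, -0.042, 0.0], [-0.042, 0.999, 0.001], [-0.0, 0.001, -1.0]]
wrist_force: [0.3, -1.0, -0.1]
gripper_width: 0.598
gripper_force: 0.0
```

```bash
python3 - <<'E'
from h import *
from station import r, cams
c=cams.capture("side");a=c["pixels"];cv2.imwrite("pics/s6.png",a[:,:,::-1])
c=cams.capture("top");w=cloud(c)
for n,x0,x1,y0,y1,z0,z1 in(("rim",.46,.66,.1,.26,.026,.034),("bar",.46,.66,.1,.26,.074,.086),("slbar",.5,.65,-.2,-.05,.098,.107),("slknob",.4,.52,-.2,-.05,.11,.125),("dknob",.4,.52,-.37,-.22,.11,.125)):
    m=(w[...,0]>x0)&(w[...,0]<x1)&(w[...,1]>y0)&(w[...,1]<y1)&(w[...,2]>z0)&(w[...,2]<z1)
    p=w[m];print(n,len(p),rect(p[:,:2]) if len(p)>3 else 0,np.nanmedian(p[:,2]))
E
```

```text
rim 1051 (array([566.7, 179. ]), array([130.2, 109.8]), 2.0) 0.02967597980443948
bar 191 (array([565.9, 179.1]), array([74.7, 14.7]), 2.0) 0.0797644056711242
slbar 192 (array([ 558.2, -121.3]), array([ 14.1, 106.8]), 89.2) 0.10338187197306825
slknob 225 (array([ 468.6, -119.8]), array([16.5, 71.6]), 87.8) 0.1163539738130206
dknob 219 (array([ 467.5, -290.2]), array([16.1, 73.6]), 20.7) 0.11595359643013736
```

View pics/s6.png

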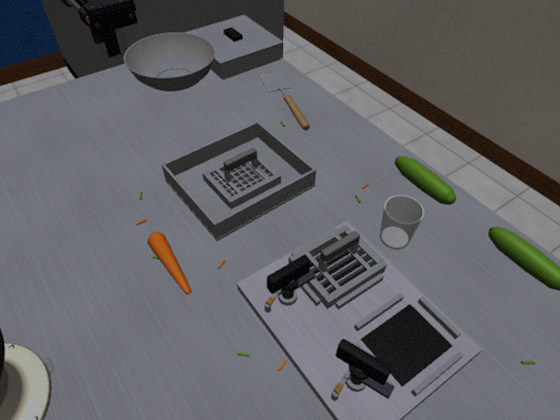

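The dicer stands flat in the pan at (242,180), with its rim at 30 mm and bar top at 80 mm. The slicer at (340,265) is still seated and clamped, and the dicer knob at (363,361) is open. The arm is clear of everything.

```bash
python3 -c "
from station import r, cams
print(r.finish_job())"
```

```text
the job is handed in; nothing more can be done
None
```

I opened the dicing insert's knob (it gave clockwise) and set the insert flat on the wash pan floor before letting go. The slicing insert is still seated and clamped, and I handed the job in at about 14 s.

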